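# Press a row of vial stoppers home with a hand roller

## Task

The five orange stoppers on the vial block are standing proud. Take the press roller, set it down on the block's rails at one end of the row and roll it along to the other end, bearing down steadily and firmly all the way (about 12 newtons; no hard jolts: the vials crack at 45) and not lifting it off over the row, until all five stoppers are flush with the rails. Do the pressing with the roller only, then stand the roller upright on its wheels on the worktop clear of the block and let go, leaving the other things on the bench alone.

Things in the scene. Friction and masses are not known exactly. Their poses are not given: they have to be found in the camera images.
- roller: Hand press roller, the tool (about 0.22 kg), standing on two black wheels on the worktop. Origin midway between the wheels at the level of their lowest line; z up, x the rolling direction (both ways alike). Wheels 28 mm diameter, 36 mm wide, axles along y at x = +-16.5, z = 14 mm; they turn freely, do not steer. Grey carriage 68 (x) x 46 (y) mm over them, top at z = 36 mm.
- roller_handle (a point): Middle of the roller's upright blue handle block, 63 mm above the roller's origin. The handle is 24 mm (roller's x) by 36 mm (y), from 36 to 90 mm above the origin. Gripped across its 24 mm faces, fingers before and behind along the rolling direction, it cannot pitch in the hand.
- vial_block: Aluminium block, 44 mm (x) by 170 mm (y), five vials in a row along y, clamped in a grey tilting stand fixed to the worktop. Origin on the pivot, 38 mm over the worktop. It slopes along y by up to 2.6 degrees either way and keeps its slope. Two steel rails run its whole length at x = +-14.5 mm (6 mm wide), tops at z = +34 mm, level with a stopper fully home. A load or jolt over 45 N cracks the vials.
- rail_mid (a point): Point at rail-top height in the middle of the block, over the middle vial (the middle of the row). The roller, while off the rails, must not come down to within 35 mm of this point: it gets on and off the rails near the ends of the row.
- rail_left (a point): Point at rail-top height on the row's centre line at the block's +y end, 85 mm from rail_mid.
- rail_right (a point): The same at the block's -y end.
- stopper_1 (a joint): How far stopper 1 of 5 has been pushed in, in m (stopper 1 nearest rail_left, 18 mm apart, stopper 3 at rail_mid). Orange disc 16 mm across. At 0 it stands 5 mm proud of the rail tops, at 0.005 it is level with them; starts between 0 and 0.001. Stiff: each needs about 4 to 6 N to move and stays where it is left.
- stopper_2 (a joint): How far stopper 2 of 5 has been pushed in, in m (stopper 1 nearest rail_left, 18 mm apart, stopper 3 at rail_mid). Orange disc 16 mm across. At 0 it stands 5 mm proud of the rail tops, at 0.005 it is level with them; starts between 0 and 0.001. Stiff: each needs about 4 to 6 N to move and stays where it is left.
- stopper_3 (a joint): How far stopper 3 of 5 has been pushed in, in m (stopper 1 nearest rail_left, 18 mm apart, stopper 3 at rail_mid). Orange disc 16 mm across. At 0 it stands 5 mm proud of the rail tops, at 0.005 it is level with them; starts between 0 and 0.001. Stiff: each needs about 4 to 6 N to move and stays where it is left.
- stopper_4 (a joint): How far stopper 4 of 5 has been pushed in, in m (stopper 1 nearest rail_left, 18 mm apart, stopper 3 at rail_mid). Orange disc 16 mm across. At 0 it stands 5 mm proud of the rail tops, at 0.005 it is level with them; starts between 0 and 0.001. Stiff: each needs about 4 to 6 N to move and stays where it is left.
- stopper_5 (a joint): How far stopper 5 of 5 has been pushed in, in m (stopper 1 nearest rail_left, 18 mm apart, stopper 3 at rail_mid). Orange disc 16 mm across. At 0 it stands 5 mm proud of the rail tops, at 0.005 it is level with them; starts between 0 and 0.001. Stiff: each needs about 4 to 6 N to move and stays where it is left.
- timer: Bystander, not to be disturbed: small countdown timer, 62 x 66 x 18 mm. Origin at the centre of its underside.
- tally: Bystander, not to be disturbed: round hand tally counter, 45 x 60 x 25 mm. Origin at the centre of its underside.
- oil: Bystander, not to be disturbed: small amber dropper bottle with black top, 25 mm wide, 78 mm high. Origin at the centre of its underside.
Things that resemble listed ones, but are neither listed nor needed, are in the scene too. Leave any green look-alike of the roller alone.

How it is judged (in metres and radians):
On the way, in this order (a step that is already met when the one before it is completed fails the run):
1. the stopper at one end of the row has been pressed home with the roller bearing on the block with 5 to 25 N, the far half not yet (contact force between roller and vial_block between 5 and 25 N and value of joint any of stopper_1, stopper_5 above 0.0035 m and (not (value of joint stopper_1 above 0.0035 m) or not (value of joint stopper_5 above 0.0035 m))), for 0.2 s.
2. the roller passes the middle of the row bearing on the block with 5 to 25 N (contact force between roller and vial_block between 5 and 25 N and z of roller in the frame of vial_block below 0.042 m and y of roller in the frame of vial_block between -0.018 and 0.018 m and x of roller in the frame of vial_block between -0.018 and 0.018 m), for 0.25 s.
3. all five stoppers are home with the roller still bearing on the block with 5 to 25 N (contact force between roller and vial_block between 5 and 25 N and value of joint each of stopper_1, stopper_2, stopper_3, stopper_4, stopper_5 above 0.0035 m), for 0.2 s.
At the end, for the whole second after the job is handed in: all five stoppers within 1.5 mm of level with the rails, the roller released, at rest and standing upright (within 0.1 rad) with its wheels on the worktop, not touching the block (value of joint each of stopper_1, stopper_2, stopper_3, stopper_4, stopper_5 above 0.0035 m and angle between roller's own z axis and vertical below 0.1 rad and height (world z) of roller between -0.004 and 0.004 m and linear speed of roller below 0.02 m/s and contact force between roller and vial_block below 0.1 N).
It fails at once if the block is pressed with more than 45 N (contact force between vial_block and anything else above 45 N).
It fails at once if the fingers or the arm press on the block or its stoppers (contact force between any of the fingers, the arm and vial_block above 1 N).
It fails at once if the roller is lifted off, or set down, over the middle of the row (within 18 mm of the middle, 12 to 35 mm above the rails) (y of roller in the frame of vial_block between -0.018 and 0.018 m and x of roller in the frame of vial_block between -0.018 and 0.018 m and z of roller in the frame of vial_block between 0.046 and 0.069 m).
It fails at once if a bystander is moved by more than 25 mm (distance of any of timer, tally, oil from where it was at the start of the episode above 0.025 m).
It also fails if it takes over 72 s, if anything falls off the work surface, if the arm or the gripper's body presses on something with over 40 N, if the wrist force passes 120 N, or if a joint passes its speed limit or range.

## Robot

A 6-joint arm with a two-finger parallel gripper is mounted at the origin on a cart in front of the work surface, level with it; the furniture and walls round the work are solid. World frame = base frame: x ahead of the robot, y to its left, z up, the work surface at z = 0. Lengths are in mm, angles in degrees, forces in N, time in s.
With the tool pointing down it reaches from about 350 to 850 mm from the base axis. Payload 8.1 kg.
Tool frame: the origin (TCP) lies midway between the tips of the shut fingers; the grasp point (between the pads) lies 19 mm behind it; x points along the fingers, y is the direction in which the jaws open and shut, and the axes are right-handed (so a half turn about x gives the same grasp; the last joint's range is limited). The gripper opens to 85 mm and grips with 20 to 120 N. Pads are 22 mm wide; open, the fingers measure 114 mm over their backs; the gripper's body (76 mm by 85 mm) begins 54 mm behind the grasp point. The pads swing forward as they close: fully open they stand 13 mm farther back than shut.
Start: joints at [58.533, 7.471, 85.268, -0, 87.261, -4.893], TCP at [268.39, 536.63, 231.292] pointing down, gripper open.
Joint ranges: [-169.43, 169.43], [-51.17, 129.36], [1.28, 143.12], [-76.62, 256.62], [0, 156.53], [-152.29, 152.29]. Speed limits (degrees/s): [136.94, 136.94, 159.86, 180, 180, 180].

## Interface

Orientations are given as [roll, pitch, yaw] about the fixed x, y, z axes, in that order (R = Rz(yaw) Ry(pitch) Rx(roll)).
In Python, from bench import r gives the robot as it stands.
- The arm moves only by the tool move_arm, never from a script. Its argument "deltas" is a list of rows, each a list of 2 entries, a list of its own where there are three numbers: the shift along the tool's x, y, z in mm, then the turn about the tool's x in degrees. A call has 1 to 12 rows; each row is the pose to reach, as a shift and turn from the pose measured when the call began, along the tool's axes at that moment; what a row does not reach only later rows make up. A row lasts 1/8 s, in which the tool goes at most 62.5 mm and 10.7 degrees, less where a joint would pass 70% of its speed; a pose out of reach is approached as far as the arm can. A call with a gripper value outside its range is refused whole. "jaw" is the opening, from -1 (shut) to 1 (fully open), set as the call begins (left out, the last holds). The fingers move at their own pace and stop on an object; "squeeze" is the grip in N (left out, the last holds). Time passes only in rows, so rows that repeat a pose let the fingers close. It gives the time, the measured TCP pose, the force and the opening at its end, in the units of the state.
- r.sense(): the state, without advancing time (a new reading comes with each control period).
- r.snapshot(name): name is "scene" or "top" or "wrist"; returns (picture, depth): 400x640x3 uint8, red, green, blue; 400x640 float32, mm along the optical axis (not along the pixel's ray), 0 where there is no reading.
- r.get_calibration(name): a dict with "fovy" (degrees; the focal length in pixels is half the picture's height over the tangent of half this angle, whatever the lens; pixels are square), "cx", "cy" (the principal point, pixels), "k1" (the pictures are not rectified: a ray, as slopes to the right and down, at radius r is drawn at 1 + k1 r^2 times it, then the intrinsics apply), "position" and "attitude" of the camera in the world; the wrist camera has in their place "tool_from_camera" (4x4, takes a point from camera to tool coordinates, whose origin is the TCP and whose axes are the tool frame's). Camera axes: x right, y down, z forward; pixel columns grow to the right and rows downward; lengths in mm; the calibration is good to about 2 mm. A picture is of the moment at which its call begins: read the wrist's pose just before it. get_calibration takes no time and is no camera call.
- r.hand_in(): hands the job in, once; it reports no verdict.
The state is a dict: "time": time; "joint_pos": joint angles; "qd": joint speeds; "joint_efforts": joint torques, N m; "tool_pos": TCP position; "tcp_rot": TCP orientation; "ft_force": force on the tool from outside, world axes, zero at the start; "wrist_torque": the same for the moment, N m; "finger_gap": finger opening in mm.
Only numpy, scipy, OpenCV 4.12 (cv2) and the standard library are available. Lean on these libraries where they do the work, as an engineer would, in place of code of your own. Each camera call takes 0.05 s, during which the arm holds its last target. There are 200 camera calls.

## Working session

There is one attempt and no reset: what is moved stays moved. The work goes in short steps, Python scripts to look and compute and a tool call to move; the robot and the scene stay as the last step left them, time stands still between calls to the robot, and variables do not carry over. Pictures are saved under pics/ and viewed, about 8 in all and at most 12, crops included, and the job is handed in when it is done.

Besides the shell and the picture viewer there is one more tool, called by a JSON object that holds its "api" and its "payload". move_arm: Moves the arm, as the interface text tells. Its arguments: {"type":"object","properties":{"deltas":{"type":"array","items":{"type":"array"}},"jaw":{"type":"number"},"squeeze":{"type":"number"}},"required":["deltas"]}

```bash
mkdir -p pics; ls
python3 - <<'E'
from bench import r
import cv2,numpy as np
s=r.sense();print({k:np.round(v,2).tolist() for k,v in s.items()})
for n in("scene","top","wrist"):
    c=r.get_calibration(n);print(n,c)
    p,d=r.snapshot(n);np.savez(f"{n}0.npz",p=p,d=d)
    cv2.imwrite(f"pics/{n}0.png",p[:,:,::-1])
E
```

```text
pics
{'time': 0.0, 'joint_pos': [58.53, 7.52, 85.33, 0.0, 87.26, -4.89], 'qd': [0.01, -0.01, -0.02, -0.15, -0.09, -0.07], 'joint_efforts': [0.0, -56.94, -50.05, -0.0, 0.02, 0.0], 'tool_pos': [268.11, 536.17, 230.24], 'tcp_rot': [-95.35, 89.9, -121.93], 'ft_force': [0.42, 0.56, -0.31], 'wrist_torque': [0.02, 0.01, 0.0], 'finger_gap': 85.71}
scene {'fovy': 42.99214510991383, 'cx': 327.16097234505764, 'cy': 191.54078255551408, 'k1': -0.09970841671619082, 'position': array([ -342.69415059, -1002.52156879,   739.50000057]), 'attitude': array([-1.17862240e+02, -6.83888795e-02, -4.07511856e+01])}
top {'fovy': 56.39914581841146, 'cx': 323.4645602955672, 'cy': 197.686955577346, 'k1': -0.04175346404964343, 'position': array([ 425.41739607,  -23.07514811, 1256.47564747]), 'attitude': array([-176.82561099,   -0.55776002,  -91.52700713])}
wrist {'fovy': 64.64680419918247, 'cx': 319.09050391241385, 'cy': 199.18684874232594, 'k1': -0.06054028506503755, 'tool_from_camera': array([[ 4.82105444e-04, -2.58931061e-01,  9.65895684e-01,
        -1.42664152e+02],
       [ 9.99999837e-01,  4.21619533e-04, -3.86102742e-04,
        -1.78512044e-01],
       [-3.07266495e-04,  9.65895713e-01,  2.58931222e-01,
        -6.52869841e+01],
       [ 0.00000000e+00,  0.00000000e+00,  0.00000000e+00,
         1.00000000e+00]])}
```

View pics/top0.png

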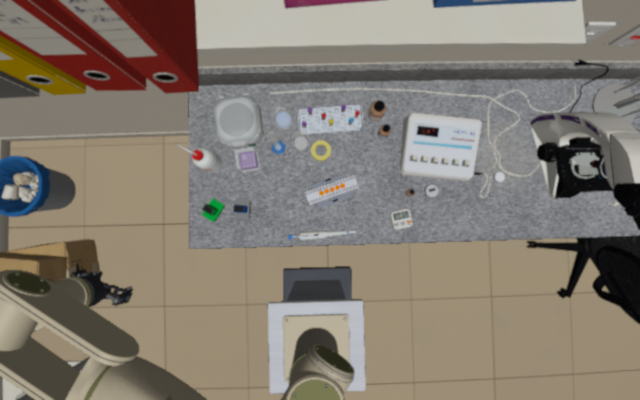

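View pics/scene0.png

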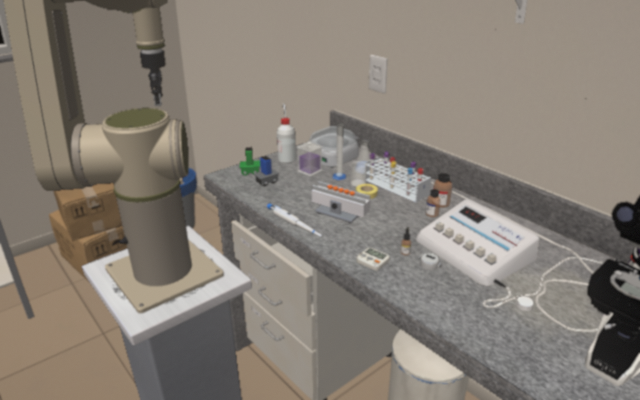

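The top view shows the block with its orange stoppers near (332,190), the blue-handled roller near (242,209), the green look-alike at (213,210), the oil at (409,192), the tally at (432,191) and the timer at (402,218). The scene view agrees.

```bash
cat > h.py <<'E'
import numpy as np,cv2
from scipy.spatial.transform import Rotation as Ro
from bench import r
def cam(n,s=None):
    c=r.get_calibration(n)
    if "position" in c: R=Ro.from_euler("xyz",c["attitude"],degrees=True).as_matrix();t=np.array(c["position"])
    else:
        T=c["tool_from_camera"];Rt=Ro.from_euler("xyz",s["tcp_rot"],degrees=True).as_matrix()
        R=Rt@T[:3,:3];t=Rt@T[:3,3]+s["tool_pos"]
    f=200/np.tan(np.radians(c["fovy"]/2))
    return c,R,t,f
def slopes(c,f,uv):
    uv=np.atleast_2d(uv).astype(float)
    d=(uv-[c["cx"],c["cy"]])/f;u=d.copy()
    for _ in range(20):u=d/(1+c["k1"]*(u**2).sum(1,keepdims=True))
    return np.c_[u,np.ones(len(u))]
def plane(C,uv,z):
    c,R,t,f=C;v=slopes(c,f,uv)@R.T
    return t+v*((z-t[2])/v[:,2])[:,None]
def depthpt(C,uv,d):
    c,R,t,f=C;return t+(slopes(c,f,uv)*np.asarray(d).reshape(-1,1))@R.T
def mask(p,lo,hi):
    return cv2.inRange(cv2.cvtColor(p,cv2.COLOR_RGB2HSV),lo,hi)
def blobs(m,amin=4):
    n,l,st,ce=cv2.connectedComponentsWithStats(m)
    return [(st[i,4],ce[i],l==i) for i in range(1,n) if st[i,4]>=amin]
E
python3 - <<'E'
from h import *
a=np.load("top0.npz");p,d=a["p"],a["d"];C=cam("top")
for nm,lo,hi,z in(("blue",(105,90,30),(130,255,255),90),("orange",(5,130,120),(18,255,255),75)):
    for A,ce,m in blobs(mask(p,lo,hi)):
        v,u=np.nonzero(m);P=depthpt(C,np.c_[u,v],d[m]);print(nm,A,ce.round(1),plane(C,ce,z).round(0),"depth",np.median(P,0).round(0))
for n,uv in(("oil",(409,192)),("tally",(432,191)),("timer",(402,218)),("green",(213,210))):print(n,plane(C,uv,10).round())
o=np.hstack([cv2.resize(p[170:240,190:280],None,fx=4.2,fy=4.2,interpolation=2),cv2.resize(p[170:240,295:385],None,fx=4.2,fy=4.2,interpolation=2)])
cv2.imwrite("pics/c0.png",o[:,:,::-1])
E
```

```text
blue 419 [479.7   2. ] [[1124. -570.   90.]] depth [ 733. -248.  740.]
blue 87 [278.7 148.3] [[650. 101.  90.]] depth [663. 105.   6.]
blue 1609 [ 22.1 184.1] [[559. 929.  90.]] depth [ 647. 1460. -511.]
blue 8 [599.1 175.9] [[ 537. -932.   90.]] depth [ 526. -840.  208.]
blue 11 [ 27.8 186.5] [[551. 909.  90.]] depth [ 634. 1529. -690.]
blue 37 [242.9 209.7] [[459. 217.  90.]] depth [458. 216.  85.]
blue 10 [289.8 236.5] [[372.  72.  90.]] depth [368.  77.  20.]
orange 9 [342. 185.] [[529. -96.  75.]] depth [530. -96.  74.]
orange 9 [337. 187.] [[524. -80.  75.]] depth [523. -80.  76.]
orange 11 [331.6 189.1] [[517. -63.  75.]] depth [517. -61.  76.]
orange 11 [321.2 192.7] [[507. -29.  75.]] depth [506. -29.  76.]
orange 11 [326.4 190.9] [[512. -46.  75.]] depth [512. -45.  76.]
orange 4 [408.5 221.5] [[ 408. -304.   75.]] depth [ 407. -318.   17.]
oil [[ 506. -325.   10.]]
tally [[ 507. -404.   10.]]
timer [[ 419. -298.   10.]]
green [[463. 333.  10.]]
```

View pics/c0.png

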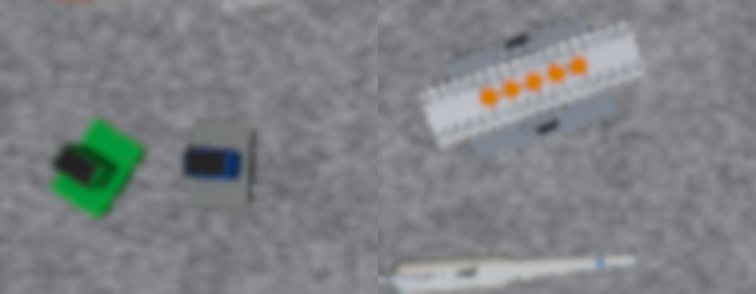

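```bash
cat >> h.py <<'E'
def to(target,yaw_jaw=None):
    "delta in tool axes to world target; turn about tool x so tool y is at world angle yaw_jaw (mod 180)"
    s=r.sense();R=Ro.from_euler("xyz",s["tcp_rot"],degrees=True).as_matrix()
    d=R.T@(np.array(target)-s["tool_pos"]);y=np.degrees(np.arctan2(R[1,1],R[0,1]))
    print("t",round(s["time"],2),"pos",np.round(s["tool_pos"],1),"xaxis",R[:,0].round(3),"jaw yaw",round(y,2),"q6",round(s["joint_pos"][5],1),"F",np.round(s["ft_force"],1),"gap",round(s["finger_gap"],1))
    print("delta",d.round(1))
    if yaw_jaw is not None:print("turn (about tool x; down => minus yaw)",round(-((yaw_jaw-y+90)%180-90)*np.sign(-R[2,0]),2))
E
python3 - <<'E'
from h import *
to([459,222,230],0)
E
```

```text
t 0.15 pos [268.1 536.3 230.5] xaxis [-0.001 -0.001 -1.   ] jaw yaw 63.42 q6 -4.9 F [ 0.1 -0.1 -0.7] gap 85.3
delta [   0.7 -195.7  311.3]
turn (about tool x; down => minus yaw) 63.42
```

{"api": "move_arm", "payload": {"deltas": [[[0, -20, 31], 6.5], [[0, -44, 70], 14], [[0, -68, 110], 22], [[0, -93, 150], 30], [[0, -118, 190], 38], [[0, -143, 230], 46.5], [[0, -168, 270], 55], [[0, -190, 300], 62], [[0, -195.7, 311], 63.4], [[0, -195.7, 311], 63.4], [[0, -195.7, 311], 63.4]], "jaw": 1}}

```text
time: 1.52
tool_pos: [458.2, 223.1, 230.6]
tcp_rot: [-55.3, 89.9, -145.1]
ft_force: [0.1, -0.2, -0.3]
finger_gap: 85.8
```

Run:
```python
from h import *
to([459,222,230],0)
s=r.sense();p,d=r.snapshot("wrist");np.savez("w1.npz",p=p,d=d,**{k:s[k] for k in("tool_pos","tcp_rot")})
cv2.imwrite("pics/w1.png",p[:,:,::-1])
C=cam("wrist",s)
for A,ce,m in blobs(mask(p,(105,90,30),(130,255,255)),30):
    v,u=np.nonzero(m);P=depthpt(C,np.c_[u,v],d[m]);print(A,ce.round(),np.percentile(P,[2,50,98],axis=0).round(1).tolist())
```

```text
t 1.52 pos [458.2 223.1 230.6] xaxis [-0.001 -0.001 -1.   ] jaw yaw 0.16 q6 20.1 F [ 0.1 -0.2 -0.3] gap 85.8
delta [0.6 0.8 1.1]
turn (about tool x; down => minus yaw) 0.16
353 [326. 168.] [[452.5, 216.3, 36.6], [463.9, 246.3, 85.7], [476.2, 248.5, 90.6]]
599 [480. 254.] [[649.1, 93.1, 0.7], [663.3, 120.4, 5.7], [688.4, 134.0, 14.6]]
86 [250. 285.] [[363.3, 72.2, 9.8], [370.3, 82.0, 18.4], [377.6, 83.4, 23.3]]
```

View pics/w1.png

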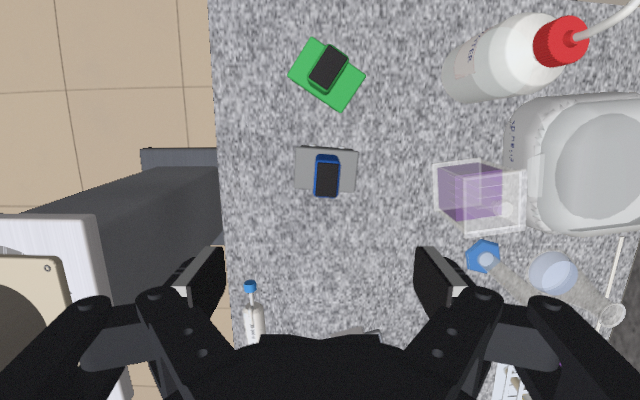

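The wrist view shows the roller's grey carriage at about (326,170), with the blue and black handle top at about (327,180). The green look-alike is clear of it at (328,72).

Run:
```python
from h import *
a=np.load("w1.npz");p,d=a["p"],a["d"];C=cam("wrist",a)
v,u=np.mgrid[135:205,285:365].reshape(2,-1)
P=depthpt(C,np.c_[u,v],d[v,u])
for lo,hi in((84,95),(31,40)):
    q=P[(P[:,2]>lo)&(P[:,2]<hi)][:,:2].astype(np.float32)
    print(len(q),np.percentile(q,[1,50,99],axis=0).round(1).tolist(),cv2.minAreaRect(q))
```

```text
948 [[453.3, 213.3], [465.1, 231.3], [477.1, 247.8]] ((465.1496887207031, 230.17913818359375), (36.20075225830078, 23.935894012451172), 86.18888854980469)
1728 [[431.7, 206.8], [456.7, 233.6], [498.7, 253.7]] ((465.1719665527344, 229.92446899414062), (46.43594741821289, 67.9865951538086), 85.9756851196289)
```

Run:
```python
from h import *
to([465,230,48],-3.9)
```

```text
t 1.57 pos [458.2 223.2 230.6] xaxis [-0.001 -0.001 -1.   ] jaw yaw 0.16 q6 20.1 F [ 0.2 -0.   0.4] gap 85.2
delta [182.6   7.   -7. ]
turn (about tool x; down => minus yaw) 4.06
```

{"api": "move_arm", "payload": {"deltas": [[[0, 6, -6], 3], [[40, 7, -7], 4], [[80, 7, -7], 4], [[115, 7, -7], 4], [[145, 7, -7], 4], [[170, 7, -7], 4], [[182, 7, -7], 4], [[182, 7, -7], 4], [[182, 7, -7], 4]]}}

```text
time: 2.7
tool_pos: [465.8, 230.6, 49.8]
tcp_rot: [68.2, 90.0, -25.6]
ft_force: [0.6, 0.4, 0.2]
finger_gap: 85.3
```

{"api": "move_arm", "payload": {"deltas": [[[0, 0, 0], 0], [[0, 0, 0], 0], [[0, 0, 0], 0], [[0, 0, 0], 0], [[0, 0, 0], 0], [[0, 0, 0], 0]], "jaw": -1, "squeeze": 60}}

```text
time: 3.45
tool_pos: [466.0, 230.7, 50.2]
tcp_rot: [85.9, 89.9, -7.9]
ft_force: [-0.4, 0.1, 4.5]
finger_gap: 23.3
```

{"api": "move_arm", "payload": {"deltas": [[[-20, 0, 0], 0], [[-60, 0, 0], 0], [[-110, 0, 0], 0], [[-150, 8, 30], 8], [[-180, 14, 65], 17], [[-180, 20, 100], 26], [[-180, 26, 135], 35], [[-180, 32, 170], 44], [[-180, 38, 200], 53], [[-180, 43, 220], 61], [[-180, 43, 224], 67], [[-180, 43, 224], 67]]}}

```text
time: 4.95
tool_pos: [493.4, 4.0, 229.4]
tcp_rot: [-24.1, 90.0, 175.1]
ft_force: [-0.1, 0.5, -2.0]
finger_gap: 23.8
```

Run:
```python
from h import *
to([494,4,230],-71)
s=r.sense();p,d=r.snapshot("wrist");np.savez("w2.npz",p=p,d=d,**{k:s[k] for k in("tool_pos","tcp_rot")})
cv2.imwrite("pics/w2.png",p[:,:,::-1])
C=cam("wrist",s)
for A,ce,m in blobs(mask(p,(5,130,120),(18,255,255)),30):
    v,u=np.nonzero(m);P=depthpt(C,np.c_[u,v],d[m]);print(A,ce.round(),np.median(P,0).round(1),plane(C,ce,76.5).round(1))
```

```text
t 4.95 pos [493.4   4.  229.4] xaxis [-0.  0. -1.] jaw yaw -70.82 q6 65.3 F [-0.1  0.5 -2. ] gap 23.8
delta [-0.6  0.2 -0.5]
turn (about tool x; down => minus yaw) 0.18
180 [357. 182.] [508.5 -29.3  76.8] [[508.5 -29.3  76.5]]
189 [375. 182.] [513.9 -46.3  77. ] [[513.8 -46.3  76.5]]
191 [394. 182.] [519.5 -63.1  76.5] [[519.5 -63.2  76.5]]
196 [412. 183.] [525.  -80.4  76.5] [[524.9 -80.3  76.5]]
195 [430. 183.] [530.6 -96.9  76.1] [[530.6 -96.8  76.5]]
53 [526. 312.] [ 409.  -319.    18.5] [[ 433.  -262.1   76.5]]
```

View pics/w2.png

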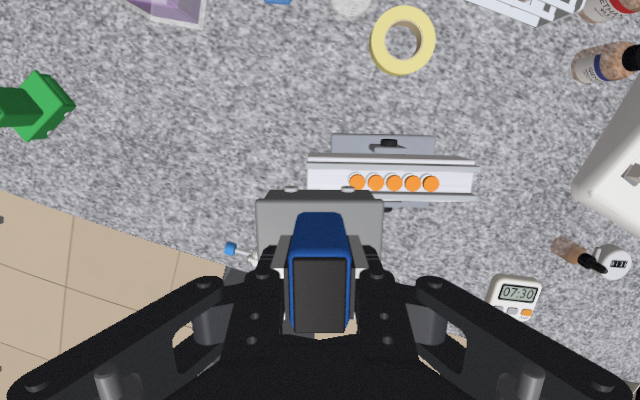

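The roller is held upright at about (320,260). The row of stoppers runs level in the image, (357,182) to (430,183), and the rails span columns 307–475.

Run:
```python
from h import *
a=np.load("w2.npz");p,d=a["p"],a["d"];C=cam("wrist",a)
v,u=np.mgrid[140:215,295:490].reshape(2,-1);k=d[v,u]>0;u=u[k];v=v[k]
P=depthpt(C,np.c_[u,v],d[v,u])
m=np.array([519.5,-63.2]);th=np.radians(-71.9);e=np.array([np.cos(th),np.sin(th)]);n=np.array([-e[1],e[0]])
L=(P[:,:2]-m)@np.c_[e,n]   # along (-block y), across
ok=(P[:,2]>60)&(P[:,2]<80)&(abs(L[:,0])<95)&(abs(L[:,1])<25);
print(np.percentile(L[ok],[1,99],axis=0).round(1))
for c in range(-22,23,4):
    q=ok&(abs(L[:,1]-c)<2);q1=q&(abs(L[:,0])>50)
    if q1.sum()>10: f=np.polyfit(L[q1,0],P[q1,2],1);print(c,q1.sum(),np.degrees(np.arctan(f[0])).round(2),f[1].round(2),[np.median(P[q&(abs(L[:,0]-s)<8),2]).round(1) for s in(-75,-55,55,75)])
# rail edges direction via yaw of the block top
q=P[ok][:,:2].astype(np.float32);print(cv2.minAreaRect(q))
# roller carriage bottom/top
v,u=np.mgrid[180:260,250:390].reshape(2,-1);P=depthpt(C,np.c_[u,v],d[v,u]);s=a["tool_pos"];q=P[(P[:,2]>205)&(P[:,2]<222)];print(len(q),np.median(q,0).round(1),cv2.minAreaRect(q[:,:2].astype(np.float32)))
```

```text
[[-81.8 -18. ]
 [ 82.1  20.1]]
-18 80 -1.09 73.1 [np.float64(nan), np.float64(nan), np.float64(72.1), np.float64(71.8)]
-14 207 -0.03 69.01 [np.float64(nan), np.float64(nan), np.float64(71.2), np.float64(71.0)]
-10 152 -0.12 60.68 [np.float64(60.8), np.float64(60.8), np.float64(60.4), np.float64(60.4)]
-6 149 -0.11 60.74 [np.float64(60.8), np.float64(60.8), np.float64(60.6), np.float64(60.4)]
-2 146 -0.11 60.68 [np.float64(60.7), np.float64(60.6), np.float64(60.3), np.float64(60.6)]
2 158 -0.17 60.62 [np.float64(60.7), np.float64(60.7), np.float64(60.4), np.float64(60.3)]
6 155 -0.13 60.71 [np.float64(60.7), np.float64(60.8), np.float64(60.5), np.float64(60.5)]
10 120 -0.33 68.75 [np.float64(72.1), np.float64(71.9), np.float64(71.4), np.float64(71.1)]
14 294 -0.31 72.13 [np.float64(72.3), np.float64(72.5), np.float64(71.8), np.float64(71.7)]
18 292 0.62 65.1 [np.float64(61.3), np.float64(62.1), np.float64(62.5), np.float64(66.1)]
22 25 0.09 60.61 [np.float64(60.3), np.float64(60.7), np.float64(60.6), np.float64(nan)]
((519.4207763671875, -64.1592025756836), (43.57278060913086, 169.65057373046875), 18.062236785888672)
4545 [507.6  11.1 215.1] ((499.00042724609375, 5.892578125), (34.41720199584961, 67.94242858886719), 18.974306106567383)
  return _methods._mean(a, axis=axis, dtype=dtype,
  ret = ret.dtype.type(ret / rcount)
```

{"api": "move_arm", "payload": {"deltas": [[[0, 3, -2], 0.5], [[20, 5.5, -3.6], 1.1], [[50, 5.5, -3.6], 1.1], [[75, 5.5, -3.6], 1.1], [[89, 5.5, -3.6], 1.1], [[89, 5.5, -3.6], 1.1], [[89, 5.5, -3.6], 1.1]]}}

```text
time: 5.88
tool_pos: [499.4, 0.4, 141.7]
tcp_rot: [159.9, 89.9, -1.9]
ft_force: [0.6, -0.2, -2.1]
finger_gap: 23.2
```

Run:
```python
from h import *
to([498.6,0,122.3],-71.94)
```

```text
t 5.88 pos [4.994e+02 4.000e-01 1.417e+02] xaxis [ 0.001 -0.    -1.   ] jaw yaw -71.77 q6 65.9 F [ 0.6 -0.2 -2.1] gap 23.2
delta [19.4  0.1  0.9]
turn (about tool x; down => minus yaw) 0.17
```

{"api": "move_arm", "payload": {"deltas": [[[6, 0, 0.9], 0.2], [[11, 0, 0.9], 0.2], [[14, 0, 0.9], 0.2], [[15, 0, 0.9], 0.2], [[16, 0, 0.9], 0.2], [[16.5, 0, 0.9], 0.2], [[17, 0, 0.9], 0.2], [[17, 0, 0.9], 0.2]]}}

```text
time: 6.88
tool_pos: [498.7, 0.1, 124.9]
tcp_rot: [161.2, 89.9, -0.8]
ft_force: [0.0, -0.6, -0.5]
finger_gap: 23.8
```

{"api": "move_arm", "payload": {"deltas": [[[0.5, 0, 0], 0], [[1, 0, 0], 0], [[1, 0, 0], 0]]}}

```text
time: 7.25
tool_pos: [498.8, 0.3, 124.0]
tcp_rot: [170.7, 89.9, 8.7]
ft_force: [-2.0, 2.2, 1.7]
finger_gap: 23.4
```

{"api": "move_arm", "payload": {"deltas": [[[1, 0, 0], 0], [[1.5, 0, 0], 0], [[1.5, 0, 0], 0]]}}

```text
time: 7.62
tool_pos: [498.8, 0.4, 122.6]
tcp_rot: [173.5, 89.9, 11.6]
ft_force: [-1.5, 1.8, 3.8]
finger_gap: 23.7
```

{"api": "move_arm", "payload": {"deltas": [[[1, 0, 0], 0], [[1.5, 0, 0], 0], [[1.5, 0, 0], 0]]}}

```text
time: 8.0
tool_pos: [499.1, 0.2, 122.5]
tcp_rot: [164.0, 89.9, 2.0]
ft_force: [-5.3, 2.2, 12.4]
finger_gap: 23.5
```

{"api": "move_arm", "payload": {"deltas": [[[1.3, 1.5, 0], 0], [[1.3, 3.5, 0], 0], [[1.3, 5.5, 0], 0], [[1.3, 7.5, 0], 0], [[1.3, 9.5, 0], 0]]}}

```text
time: 8.62
tool_pos: [502.3, -9.5, 122.4]
tcp_rot: [140.1, 89.8, -21.9]
ft_force: [-6.1, -1.0, 11.3]
finger_gap: 23.3
```

Run:
```python
from h import *
to([519.4+70*.31,-63.7-70*.951,121.5],-71.94)
```

```text
t 8.62 pos [502.3  -9.5 122.4] xaxis [ 0.003 -0.001 -1.   ] jaw yaw -71.96 q6 65.1 F [-6.1 -1.  11.3] gap 23.3
delta [  1.2 126.8   0.5]
turn (about tool x; down => minus yaw) -0.02
```

{"api": "move_arm", "payload": {"deltas": [[[1.3, 2, 0.2], 0], [[1.3, 4, 0.3], 0], [[1.3, 6, 0.3], 0], [[1.3, 8, 0.3], 0], [[1.3, 10, 0.3], 0], [[1.3, 12, 0.3], 0], [[1.3, 14, 0.3], 0], [[1.3, 16, 0.3], 0]]}}

```text
time: 9.62
tool_pos: [507.4, -25.6, 122.4]
tcp_rot: [130.9, 89.7, -31.1]
ft_force: [-4.7, 0.1, 11.3]
finger_gap: 23.1
```

{"api": "move_arm", "payload": {"deltas": [[[1.3, 2, 0.2], 0], [[1.3, 4, 0.3], 0], [[1.3, 6, 0.3], 0], [[1.3, 8, 0.3], 0], [[1.3, 10, 0.3], 0], [[1.3, 12, 0.3], 0], [[1.3, 14, 0.3], 0], [[1.3, 16, 0.3], 0]]}}

```text
time: 10.62
tool_pos: [512.5, -41.6, 122.3]
tcp_rot: [126.1, 89.6, -35.9]
ft_force: [-5.4, -1.4, 10.3]
finger_gap: 23.6
```

{"api": "move_arm", "payload": {"deltas": [[[1.4, 2, 0.2], 0], [[1.4, 4, 0.3], 0], [[1.4, 6, 0.3], 0], [[1.4, 8, 0.3], 0], [[1.4, 10, 0.3], 0], [[1.4, 12, 0.3], 0], [[1.4, 14, 0.3], 0], [[1.4, 16, 0.3], 0]]}}

```text
time: 11.62
tool_pos: [517.7, -57.6, 122.3]
tcp_rot: [124.3, 89.5, -37.7]
ft_force: [-4.7, -1.0, 10.4]
finger_gap: 23.3
```

{"api": "move_arm", "payload": {"deltas": [[[1.4, 2, 0.2], 0], [[1.4, 4, 0.3], 0], [[1.4, 6, 0.3], 0], [[1.4, 8, 0.3], 0], [[1.4, 10, 0.3], 0], [[1.4, 12, 0.3], 0], [[1.4, 14, 0.3], 0], [[1.4, 16, 0.3], 0]]}}

```text
time: 12.62
tool_pos: [522.9, -73.5, 122.2]
tcp_rot: [122.7, 89.5, -39.2]
ft_force: [-4.7, -0.3, 9.9]
finger_gap: 23.8
```

Run:
```python
from h import *
to([519.4+70*.31,-63.7-70*.951,121.5],-71.94)
```

```text
t 12.62 pos [522.9 -73.5 122.2] xaxis [ 0.007 -0.006 -1.   ] jaw yaw -71.96 q6 58.6 F [-4.7 -0.3  9.9] gap 23.8
delta [ 1.2 59.6  0.3]
turn (about tool x; down => minus yaw) -0.02
```

{"api": "move_arm", "payload": {"deltas": [[[1.4, 2, 0.2], 0], [[1.4, 4, 0.3], 0], [[1.4, 6, 0.3], 0], [[1.4, 8, 0.3], 0], [[1.4, 10, 0.3], 0], [[1.4, 12, 0.3], 0], [[1.4, 14, 0.3], 0], [[1.4, 16, 0.3], 0]]}}

```text
time: 13.62
tool_pos: [528.0, -89.6, 122.1]
tcp_rot: [121.2, 89.4, -40.7]
ft_force: [-4.3, 0.2, 9.4]
finger_gap: 23.6
```

{"api": "move_arm", "payload": {"deltas": [[[1.4, 2, 0.2], 0], [[1.4, 4, 0.3], 0], [[1.4, 6, 0.3], 0], [[1.4, 8, 0.3], 0], [[1.4, 10, 0.3], 0], [[1.4, 12, 0.3], 0], [[1.4, 14, 0.3], 0], [[1.4, 16, 0.3], 0], [[1.4, 18, 0.3], 0]]}}

```text
time: 14.75
tool_pos: [533.8, -107.7, 122.0]
tcp_rot: [119.8, 89.3, -42.2]
ft_force: [-3.5, -0.1, 9.4]
finger_gap: 23.3
```

{"api": "move_arm", "payload": {"deltas": [[[1.4, 2, 0.2], 0], [[1.4, 4, 0.3], 0], [[1.4, 6, 0.3], 0], [[1.4, 8, 0.3], 0], [[1.4, 10, 0.3], 0], [[1.4, 12, 0.3], 0], [[1.4, 14, 0.3], 0], [[1.4, 16, 0.3], 0], [[1.4, 18, 0.3], 0], [[1.4, 18, 0.3], 0]]}}

```text
time: 16.0
tool_pos: [539.7, -126.0, 121.9]
tcp_rot: [118.4, 89.1, -43.6]
ft_force: [-3.3, -0.8, 8.1]
finger_gap: 23.3
```

Run:
```python
from h import *
to([519.4+67*.31,-63.7-67*.951,121.5],-71.94)
```

```text
t 16.0 pos [ 539.7 -126.   121.9] xaxis [ 0.011 -0.01  -1.   ] jaw yaw -71.99 q6 53.9 F [-3.3 -0.8  8.1] gap 23.3
delta [0.4 1.5 0. ]
turn (about tool x; down => minus yaw) -0.05
```

{"api": "move_arm", "payload": {"deltas": [[[-4, 0, 0], 0], [[-15, 0, 0], 0], [[-40, 0, 0], 0], [[-70, 0, 0], 0], [[-95, 0, 0], 0], [[-108, 0, 0], 0], [[-108, 0, 0], 0]]}}

```text
time: 16.88
tool_pos: [539.0, -125.0, 230.9]
tcp_rot: [121.2, 89.0, -40.8]
ft_force: [0.0, -0.2, -2.1]
finger_gap: 23.5
```

Run:
```python
from h import *
to([480,170,100],-60)
s=r.sense();p,d=r.snapshot("wrist");np.savez("w3.npz",p=p,d=d,**{k:s[k] for k in("tool_pos","tcp_rot")})
cv2.imwrite("pics/w3.png",p[:,:,::-1])
C=cam("wrist",s)
for A,ce,m in blobs(mask(p,(5,130,120),(18,255,255)),30):
    v,u=np.nonzero(m);P=depthpt(C,np.c_[u,v],d[m]);print(A,ce.round(),np.median(P,0).round(1))
v,u=np.mgrid[130:260,50:420].reshape(2,-1);P=depthpt(C,np.c_[u,v],d[v,u])
e=np.array([.31,-.951]);n=np.array([.951,.31]);L=(P[:,:2]-[519.4,-63.7])@np.c_[e,n]
for c in(-13,0,13):
    print(c,[np.median(P[(abs(L[:,1]-c)<3)&(abs(L[:,0]-x)<4)&(P[:,2]>55)&(P[:,2]<85),2]).round(1) for x in(-75,-36,-18,0,18,36)])
```

```text
t 16.88 pos [ 539.  -125.   230.9] xaxis [ 0.013 -0.011 -1.   ] jaw yaw -71.99 q6 53.9 F [ 0.  -0.2 -2.1] gap 23.5
delta [ 126.8 -300.7  -33.9]
turn (about tool x; down => minus yaw) -11.99
186 [215. 185.] [508.6 -30.4  72.1]
186 [233. 185.] [514.  -47.1  72.1]
181 [251. 185.] [519.7 -64.2  72. ]
165 [269. 184.] [525.4 -80.6  71.8]
112 [287. 183.] [533.  -96.7  71.8]
-13 [np.float64(69.5), np.float64(70.6), np.float64(70.5), np.float64(70.6), np.float64(nan), np.float64(nan)]
0 [np.float64(60.5), np.float64(72.3), np.float64(72.0), np.float64(71.9), np.float64(71.9), np.float64(71.7)]
13 [np.float64(72.3), np.float64(72.5), np.float64(72.0), np.float64(72.0), np.float64(71.8), np.float64(71.9)]
  return _methods._mean(a, axis=axis, dtype=dtype,
  ret = ret.dtype.type(ret / rcount)
```

View pics/w3.png

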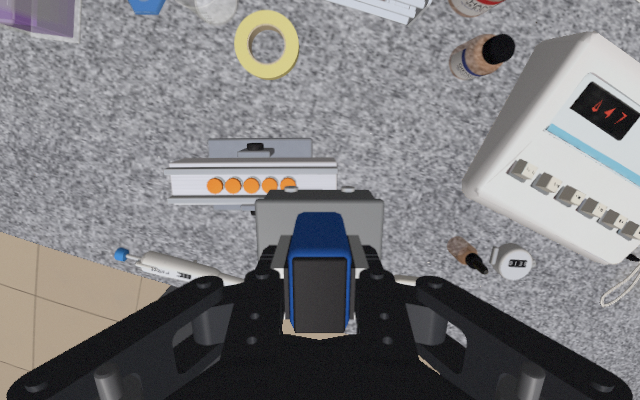

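The five stoppers, at (215–287,185), are now level with the rails: tops at 71.8–72.1 mm against rails at about 72 mm. I'm moving to clear worktop to set the roller down.

{"api": "move_arm", "payload": {"deltas": [[[0, -30, -2], 0], [[-1, -70, -4], 0], [[-2, -115, -6], 0], [[-3, -160, -9], 0], [[-4, -205, -11], 0], [[-4, -245, -13], 0], [[-4, -275, -15], 0], [[-4, -284, -15], 0], [[-4, -284, -15], 0], [[-4, -284, -15], 0]]}}

```text
time: 18.18
tool_pos: [465.0, 149.0, 229.4]
tcp_rot: [115.0, 89.1, -47.0]
ft_force: [0.0, 0.3, -2.3]
finger_gap: 23.3
```

Run:
```python
from h import *
to([465,150,50],-72)
```

```text
t 18.18 pos [465.  149.  229.4] xaxis [ 0.01  -0.011 -1.   ] jaw yaw -72.04 q6 84.4 F [ 0.   0.3 -2.3] gap 23.3
delta [179.4  -3.4   0.8]
turn (about tool x; down => minus yaw) -0.04
```

{"api": "move_arm", "payload": {"deltas": [[[30, -1, 0], 0], [[70, -2, 0], 0], [[110, -3, 0], 0], [[140, -3, 0], 0], [[160, -3, 0], 0], [[170, -3, 0], 0], [[174, -3, 0], 0], [[176, -3, 0], 0], [[176, -3, 0], 0]]}}

```text
time: 19.3
tool_pos: [466.5, 150.0, 54.1]
tcp_rot: [119.0, 89.1, -43.0]
ft_force: [-0.8, 0.3, -2.5]
finger_gap: 23.3
```

{"api": "move_arm", "payload": {"deltas": [[[0.7, 0, 0], 0], [[1.4, 0, 0], 0], [[2, 0, 0], 0], [[2, 0, 0], 0]]}}

```text
time: 19.8
tool_pos: [466.4, 150.0, 52.1]
tcp_rot: [118.5, 89.1, -43.5]
ft_force: [1.0, -0.1, -1.6]
finger_gap: 23.6
```

{"api": "move_arm", "payload": {"deltas": [[[0.5, 0, 0], 0], [[1, 0, 0], 0], [[1.5, 0, 0], 0], [[1.5, 0, 0], 0]]}}

```text
time: 20.3
tool_pos: [466.4, 149.9, 50.5]
tcp_rot: [118.1, 89.1, -43.9]
ft_force: [0.2, -0.9, -1.3]
finger_gap: 23.4
```

{"api": "move_arm", "payload": {"deltas": [[[0.5, 0, 0], 0], [[0.8, 0, 0], 0], [[0.8, 0, 0], 0]]}}

```text
time: 20.68
tool_pos: [466.6, 150.0, 50.3]
tcp_rot: [119.1, 89.1, -42.9]
ft_force: [-1.5, -1.0, 4.8]
finger_gap: 23.2
```

{"api": "move_arm", "payload": {"deltas": [[[0, 0, 0], 0], [[0, 0, 0], 0], [[0, 0, 0], 0], [[0, 0, 0], 0], [[0, 0, 0], 0], [[0, 0, 0], 0], [[0, 0, 0], 0], [[0, 0, 0], 0]], "jaw": 1}}

```text
time: 21.68
tool_pos: [466.6, 150.0, 50.3]
tcp_rot: [119.2, 89.1, -42.8]
ft_force: [0.3, -0.0, -0.1]
finger_gap: 85.3
```

{"api": "move_arm", "payload": {"deltas": [[[-20, 0, 0], 0], [[-50, 0, 0], 0], [[-90, 0, 0], 0], [[-130, 0, 0], 0], [[-160, 0, 0], 0], [[-180, 0, 0], 0], [[-180, 0, 0], 0], [[-180, 0, 0], 0]]}}

```text
time: 22.68
tool_pos: [464.1, 151.8, 229.1]
tcp_rot: [115.0, 89.1, -47.1]
ft_force: [0.0, 0.4, 0.6]
finger_gap: 84.9
```

Run:
```python
from h import *
s=r.sense();p,d=r.snapshot("wrist");C=cam("wrist",s);cv2.imwrite("pics/w4.png",p[:,:,::-1])
v,u=np.mgrid[60:300,180:460].reshape(2,-1);P=depthpt(C,np.c_[u,v],d[v,u])
P=P[np.hypot(P[:,0]-466,P[:,1]-150)<60]
for lo,hi in((84,95),(31,40)):
    q=P[(P[:,2]>lo)&(P[:,2]<hi)];print(len(q),np.median(q[:,2]).round(1),cv2.minAreaRect(q[:,:2].astype(np.float32)))
    A=np.c_[q[:,:2]-q[:,:2].mean(0),np.ones(len(q))];print("slopes",np.linalg.lstsq(A,q[:,2],rcond=None)[0].round(3))
p,d=r.snapshot("top");C=cam("top");cv2.imwrite("pics/top1.png",p[:,:,::-1])
a=np.load("top0.npz")["p"];
D=(np.abs(a.astype(int)-p).max(2)>40)[150:250,380:460];print("bystander area changed px",D.sum())
```

```text
950 89.8 ((467.50360107421875, 149.061767578125), (34.992156982421875, 23.529569625854492), 17.73552131652832)
slopes [-1.900e-02 -1.800e-02  8.917e+01]
1718 36.0 ((467.51104736328125, 148.7051239013672), (45.21168899536133, 68.01548767089844), 17.792387008666992)
slopes [-1.0000e-02 -2.0000e-03  3.5943e+01]
bystander area changed px 0
```

View pics/w4.png

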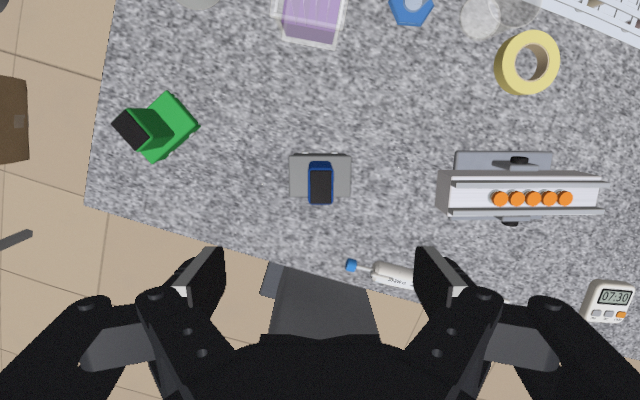

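The roller stands upright and free at (320,178), clear of the block at (520,195), with the stoppers flush. I'm handing in.

```bash
python3 -c "
from bench import r
print(r.hand_in())"
```

```text
the job is handed in; nothing more can be done
None
```

I rolled the press roller along the block from the `rail_left` end to the `rail_right` end in one unbroken pass. I then stood it on the worktop, let go, and handed the job in at about 23 s; no verdict is given.

- **Pressing force:** the readings at the end of each move put the roller on the block at about 10–15 N, falling slowly along the row to about 10 N at the far end. Force between those readings was not logged, so any brief peak there would not show.
- **Stoppers:** seen from close by afterwards, all five tops were at 71.8–72.1 mm, with the rails at about 72 mm.
- **Roller:** it stands on its wheels at about (467, 149) mm, with its carriage top at 36.0 mm and about 0.01 rad or less off level. The open gripper is well above it.
- **Other things:** the timer, tally and oil area looked unchanged in the top view before and after, and the green look-alike was not touched.

Two small oddities, neither large enough to matter: a sideways force of 3–6 N showed at the wrist during the pass, and the tool tilted by about 1°.

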